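# Set the garage sorting chute and pour the spacers

## Task

Fit the loose key handle over the square shaft of the sorting chute's flap, fully down, and use it to swing the flap hard over so that the chute leads to the exit with the round tub; leave the handle on the shaft. Then pour the three steel hex spacers from the tray into the top of the chute so that all of them end up in the round tub, and set the empty tray upright on the bench. Do not knock the bottle, the jar or the wrench about.

Things in the scene. Friction and masses are not known exactly. Their poses are not given: they have to be found in the camera images.
- chute: open sheet-metal Y-chute on a fixed stand; origin on the bench under the middle of its lower (exit) edge, x horizontal, pointing uphill (roughly away from the robot), z up. Its smooth floor rises at 27 degrees from z = 73 at x = 0 to 191 at x = 232 (inlet end); parts slide on it. 220 wide inside, walls 40 high; a divider from x = 0 to 47 makes a left exit (y 0 to 110) and a right exit (y -110 to 0).
- chute_inlet (a point): middle of the chute floor near its upper end, where to pour: chute x = 200, z = 175; axes as the chute's. Inlet guides, 50 high, narrow the way from 200 at the upper end (about 160 here) to a throat 110 wide at chute x = 153. The tray's mouth fits between them here.
- flap (a joint): flap in the chute on a vertical hinge at chute x = 58, y = 0. The blade points uphill from it, 98 long. 0: straight uphill, in the middle. Positive: tip swung to chute +y, which leads parts to the right exit (y below 0); negative: to the left exit. Stops at -0.64 and 0.64; starts near the middle. Friction of 0.25 N m holds it where it is left.
- flap_shaft (a point): centre of the top of the upright square shaft on the flap's hinge, 207 above the bench; turns with the flap, x along the blade, z up. Shaft 20 x 20, sides along x and y, top 5 mm stepped down to 15 x 15, 34 long. Nothing within 30 of it stands above 175.
- handle: dark steel key handle, 0.22 kg, standing on its hub; origin at the centre of the hub's underside, z up. Hub 41 x 41, 36 high, square bore 23 x 23 open below, 28 deep, sides along x and y. To grip: upright wing 80 long (x), 16 thick (y), z = 36 to 84. Fits the shaft at any quarter turn, with 0.15 rad play either way; home, its origin is 28 below the shaft's top.
- tray: metal pouring tray, 0.38 kg, on four feet; origin under its centre, z up, open mouth at -x. 170 long (x -85 to 85), 110 wide, walls to z = 50. Slick floor at z = 8, rising to 18 over the last 50 before the mouth: it empties when tipped 40 to 50 degrees, mouth down. Wooden carrying bar 20 thick (x), 24 high, 110 long (y), centre at x = 0, z = 98, spacers well below it.
- tray_lip (a point): middle of the edge of the tray's mouth, at tray x = -85, z = 18; axes as the tray's.
- spacer0: one of three identical plain steel hexagonal spacers with domed ends, 60 long over the domes, 28 across the flats, about 0.11 kg; origin at its centre, x along its length. At the start all three lie side by side in the tray, lengths along the tray's x.
- spacer1: one of three identical plain steel hexagonal spacers with domed ends, 60 long over the domes, 28 across the flats, about 0.11 kg; origin at its centre, x along its length. At the start all three lie side by side in the tray, lengths along the tray's x.
- spacer2: one of three identical plain steel hexagonal spacers with domed ends, 60 long over the domes, 28 across the flats, about 0.11 kg; origin at its centre, x along its length. At the start all three lie side by side in the tray, lengths along the tray's x.
- round_tub: grey round open tub, 150 outside diameter, 70 high, wall 4, fixed on the bench under one of the chute's two exits; origin at the centre of its underside.
- square_tub: grey square open tub, 150 x 150, 70 high, wall 4, fixed under the other exit; origin at the centre of its underside.
- bottle: bystander: plain white bottle, 64 diameter, 200 tall, standing; origin at the centre of its underside.
- jar: bystander: amber glass jar, 76 diameter, 100 tall, standing; origin at the centre of its underside.
- wrench: bystander: wrench, 170 long along its x, lying flat; origin near its middle, on the bench.
Mind the look-alikes: they are no part of the job. Leave any yellow look-alike of the spacer0 alone. Several things look just like the handle: the one meant starts farthest from the robot's base.

How it is judged:
By the outcome, as a careful person would: the job done as asked, in the order asked, and still so for the second after the job is handed in, with the robot touching nothing.
It also fails if it takes over 72 s, if anything falls off the work surface, if the arm or the gripper's body presses on something with over 40 N, if the wrist force passes 120 N, or if a joint passes its speed limit or range.

## Robot

A 6-joint arm with a two-finger parallel gripper is mounted at the origin on the work surface. World frame = base frame: x ahead of the robot, y to its left, z up, the work surface at z = 0. Lengths are in mm, angles in degrees, forces in N, time in s.
With the tool pointing down it reaches from about 300 to 850 mm from the base axis. Payload 4.2 kg.
Tool frame: the origin (TCP) lies midway between the tips of the shut fingers; the grasp point (between the pads) lies 19 mm behind it (env.hold_point_z is the z of the grasp point in the tool frame, in mm); z points along the fingers, y is the direction in which the jaws open and shut (so a half turn about z gives the same grasp; the last joint's range is limited). The gripper opens to 91 mm and grips with 3 to 60 N. Pads are 32 mm wide; open, the fingers measure 118 mm over their backs; the gripper's body (76 mm by 178 mm) begins 60 mm behind the grasp point.
Start: joints at [-1.146, 18.312, 89.639, -0, 72.044, -1.146], TCP at [575.016, 0, 213.976] pointing down, gripper open.
Joint ranges: [-177.97, 177.97], [-48.28, 115.42], [12.27, 149.76], [-77.06, 257.06], [2.81, 150.46], [-146.56, 146.56]. Speed limits (degrees/s): [147.25, 147.25, 180, 180, 180, 180].

## Interface

Orientations are given as [roll, pitch, yaw] about the fixed x, y, z axes, in that order (R = Rz(yaw) Ry(pitch) Rx(roll)).
In Python, from workcell import env, grab_frame, camera_params, spotter gives the robot as it stands. The module is installed in compiled form; this text tells all that it offers.
- The arm moves only by the shell command python3 -m jog 'ROWS' [FORCE]. ROWS is text: rows parted by semicolons, each of 7 numbers parted by spaces: the turn, a rotation vector about the world's x, y, z in units of 5 degrees (1.0 is 5 degrees), then the shift along the world's x, y, z in units of 25 mm (1.0 is 25 mm), then the opening, from 0 (shut) to 1 (fully open). A call has 1 to 5 rows; each row is the pose to reach, as a shift and turn from the pose commanded when the call began; what a row does not reach only later rows make up. A row lasts 1/8 s, in which the tool goes at most 62.5 mm and 10.7 degrees, less where a joint would pass 70% of its speed; a pose out of reach is approached as far as the arm can. A call with a gripper value outside its range is refused whole. The fingers move at their own pace and stop on an object; FORCE is the grip in N (left out, the last holds). Time passes only in rows, so rows that repeat a pose let the fingers close. It gives the time, the measured TCP pose, the force and the opening at its end, in the units of the state.
- env.state(): the state, without advancing time (a new reading comes with each control period).
- grab_frame(name): name is "scene" or "side" or "wrist"; returns the picture (400x640x3 uint8, red, green, blue); there is no depth.
- camera_params(name): a dict with "K" (3x3 intrinsics, pixels), "rvec" (rotation vector, rad) and "tvec" (3), from world to camera coordinates, as OpenCV has them. Camera axes: x right, y down, z forward; pixel columns grow to the right and rows downward; lengths in mm; the calibration is good to about 2 mm. The wrist camera is an equidistant fisheye: a pixel r from the principal point sees the ray r / f radians off the axis. A picture is of the moment at which its call begins: read the wrist's pose just before it. camera_params takes no time and is no camera call; for the wrist camera it gives the pose at the moment of the call.
- env.job_done(): hands the job in, once; it reports no verdict.
Trained networks look in the newest picture that a camera, given by its name, has taken for a name from the list of things; names that differ only in an ending like _2 or _b are one class to them, and where a whole thing is asked for, a point or a joint stands for the part that bears it (a point fixed in the world has none). Each returns a list of dicts, best first, with "conf" (0 to 1); they miss things now and then, are a little off and sometimes report something else, mostly with a low value. They report only what shows in the picture. A call takes as long as a camera call. They do not tell look-alikes from the thing itself.
- spotter.look_for(query, camera): "box" ([left, top, width, height] in pixels, round what is visible of it).
- spotter.trace(query, camera): "region" (400x640 bool, what is visible of it) and "box" ([left, top, width, height] in pixels, round what is visible of it).
The state is a dict: "time_s": time; "qpos": joint angles; "qvel": joint speeds; "effort": joint torques, N m; "ee_pos": TCP position; "ee_rot": TCP orientation; "force": force on the tool from outside, world axes, zero at the start; "torque": the same for the moment, N m; "gripper_width": finger opening in mm.
Only numpy, scipy, OpenCV 4.12 (cv2) and the standard library are available. Lean on these libraries where they do the work, as an engineer would, in place of code of your own. Each camera call takes 0.05 s, during which the arm holds its last target. There are 200 camera calls.

## Working session

There is one attempt and no reset: what is moved stays moved. The work goes in short steps, Python scripts to look and compute and a shell command to move; the robot and the scene stay as the last step left them, time stands still between calls to the robot, and variables do not carry over. Pictures are saved under pics/ and viewed, about 8 in all and at most 12, crops included, and the job is handed in when it is done.

```bash
mkdir -p pics
cat > h.py <<'E'
import numpy as np, cv2
from workcell import env, grab_frame, camera_params, spotter
def snap(cam,name,crop=None,scale=1):
    im=grab_frame(cam); p=camera_params(cam)
    o=im[:,:,::-1].copy()
    cv2.imwrite(f'pics/{name}_full.png',o)
    if crop: x,y,w,h=crop; o=o[y:y+h,x:x+w]
    cv2.imwrite(f'pics/{name}.png',cv2.resize(o,None,fx=scale,fy=scale,interpolation=cv2.INTER_CUBIC))
    return im,p
def ray(p,u,v,cam):
    K=np.array(p['K']);R=cv2.Rodrigues(np.array(p['rvec'],float))[0];t=np.array(p['tvec'],float).ravel()
    x=(u-K[0,2])/K[0,0];y=(v-K[1,2])/K[1,1]
    if cam=='wrist':
        r=np.hypot(x,y); s=np.sin(r)/r if r>1e-9 else 1
        d=np.array([x*s,y*s,np.cos(r)])
    else: d=np.array([x,y,1.])
    return -R.T@t, R.T@d/np.linalg.norm(d)
def onz(p,u,v,z,cam):
    c,d=ray(p,u,v,cam); return c+d*(z-c[2])/d[2]
def proj(p,P,cam):
    P=np.atleast_2d(np.array(P,float))
    K=np.array(p['K']);R=cv2.Rodrigues(np.array(p['rvec'],float))[0];t=np.array(p['tvec'],float).ravel()
    q=P@R.T+t
    if cam=='wrist':
        r=np.hypot(q[:,0],q[:,1]);th=np.arctan2(r,q[:,2]);m=th/np.maximum(r,1e-9)
        x=q[:,0]*m;y=q[:,1]*m
    else: x=q[:,0]/q[:,2];y=q[:,1]/q[:,2]
    return np.c_[K[0,0]*x+K[0,2],K[1,1]*y+K[1,2]]
E
python3 - <<'E'
from h import *
P={}
for c in ['scene','side','wrist']:
    im,p=snap(c,c+'0'); P[c]=p
    R=cv2.Rodrigues(np.array(p['rvec'],float))[0]; print(c,'pos',(-R.T@np.array(p['tvec']).ravel()).round(),'axis',R[2].round(2),'f',p['K'][0][0])
    for q in ['handle','tray','spacer0','chute','flap','round_tub','square_tub','bottle','jar','wrench']:
        print(q,[(np.round(d['box']).astype(int).tolist(),round(d['conf'],2)) for d in spotter.look_for(q,c)][:5])
a=np.hstack([cv2.imread('pics/scene0.png'),cv2.imread('pics/side0.png')])
cv2.imwrite('pics/w.png',cv2.imread('pics/wrist0.png'))
E
```

```text
scene pos [1047.  433. 1183.] axis [-0.41 -0.35 -0.84] f 395.6026640558236
handle [([264, 134, 9, 21], 0.68), ([275, 117, 21, 22], 0.51)]
tray [([374, 232, 66, 58], 0.66)]
spacer0 [([393, 255, 16, 12], 0.58), ([396, 265, 22, 14], 0.57), ([378, 251, 14, 10], 0.54), ([392, 214, 16, 8], 0.5)]
chute [([258, 163, 112, 102], 0.93), ([307, 168, 24, 36], 0.39)]
flap [([311, 168, 18, 35], 0.53)]
round_tub [([307, 172, 22, 28], 0.66), ([343, 169, 45, 48], 0.62), ([328, 263, 28, 35], 0.17)]
square_tub []
bottle [([220, 163, 28, 50], 0.82)]
jar [([329, 264, 23, 34], 0.72)]
wrench [([361, 298, 38, 53], 0.79)]
side pos [164. 629. 665.] axis [ 0.41 -0.71 -0.57] f 364.7492595074824
handle [([361, 178, 27, 30], 0.9), ([189, 298, 98, 102], 0.19)]
tray [([194, 297, 93, 103], 0.57)]
spacer0 [([224, 333, 21, 20], 0.69), ([238, 320, 13, 12], 0.68), ([212, 341, 22, 25], 0.66)]
chute [([228, 149, 134, 139], 0.94), ([226, 331, 22, 24], 0.5), ([282, 188, 40, 39], 0.15)]
flap [([283, 184, 44, 38], 0.62)]
round_tub [([313, 249, 65, 68], 0.55)]
square_tub [([336, 209, 70, 70], 0.84)]
bottle [([298, 142, 14, 23], 0.57)]
jar [([181, 240, 42, 53], 0.89)]
wrench [([109, 306, 73, 39], 0.94), ([192, 297, 95, 103], 0.61)]
wrist pos [575.  84. 383.] axis [ 0.   -0.3  -0.95] f 309.70691628693146
handle [([248, 337, 30, 12], 0.77), ([206, 179, 159, 61], 0.72), ([384, 0, 76, 25], 0.63)]
tray [([162, 21, 319, 315], 0.54)]
spacer0 [([150, 0, 33, 22], 0.68)]
chute [([159, 26, 320, 310], 0.66)]
flap [([208, 178, 154, 59], 0.9)]
round_tub [([105, 46, 100, 132], 0.83)]
square_tub [([122, 180, 93, 93], 0.74)]
bottle []
jar [([384, 0, 75, 22], 0.76)]
wrench []
```

View pics/scene0.png

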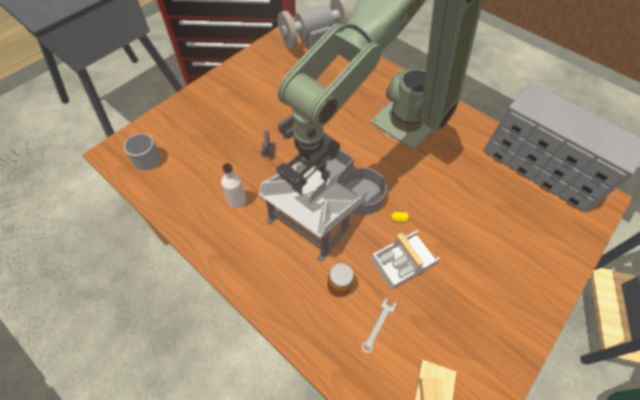

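View pics/side0.png

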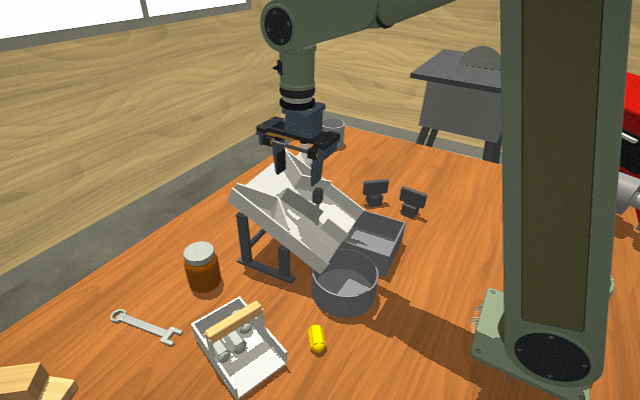

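The side view shows two handle look-alikes, at (375,192) and (412,202). The round tub is at (345,285), the square tub at (375,245), the tray at (240,345), and a yellow look-alike spacer at (317,339). The gripper hovers over the chute.

View pics/wrist0.png

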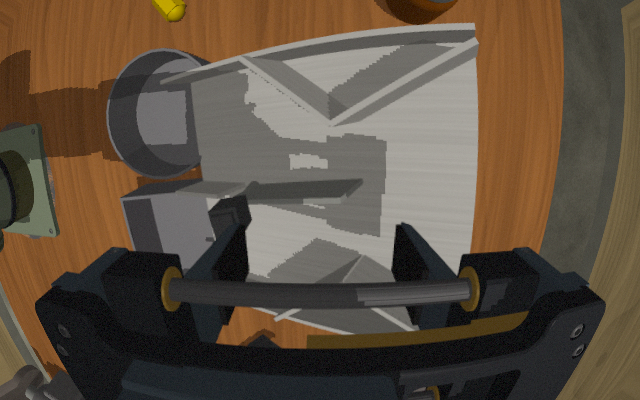

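Run:
```python
from h import *
ps=camera_params('side');pc=camera_params('scene')
print('handles z40 side', [onz(ps,u,v,60,'side').round() for u,v in [(375,186),(412,197)]])
print('handle scene',[onz(pc,u,v,60,'scene').round() for u,v in [(266,140),(285,128)]])
print('round',onz(ps,345,270,70,'side').round(),onz(pc,366,188,70,'scene').round(),'sq',onz(ps,375,235,70,'side').round())
print('jar top',onz(ps,200,247,100,'side').round(),onz(pc,341,270,100,'scene').round())
print('bottle',onz(pc,227,168,200,'scene').round(),'wrench',onz(pc,378,325,5,'scene').round())
print('tray bar ends',[onz(pc,u,v,110,'scene').round() for u,v in [(400,235),(420,263)]],[onz(ps,u,v,110,'side').round() for u,v in [(207,334),(261,306)]])
# shaft top / chute inlet corners
print('inlet corners(top of wall z~227)',[onz(pc,u,v,228,'scene').round() for u,v in [(260,190),(322,232)]])
```

```text
handles z40 side [array([ 482., -299.,   60.]), array([ 364., -302.,   60.])]
handle scene [array([ 474., -301.,   60.]), array([ 386., -289.,   60.])]
round [394.  83.  70.] [399.  99.  70.] sq [385. -67.  70.]
jar top [697. 221. 100.] [685. 226. 100.]
bottle [ 701. -219.  200.] wrench [710. 394.   5.]
tray bar ends [array([486., 289., 110.]), array([520., 384., 110.])] [array([514., 385., 110.]), array([471., 287., 110.])]
inlet corners(top of wall z~227) [array([699., -73., 228.]), array([680., 145., 228.])]
```

The wrist view shows the whole chute: flap tip at (362,182), shaft near (235,207), round tub at (160,112) on the +y side. So the round tub is at the left exit and the flap must go negative. The handle candidates are about (478,-300) at 565 mm and (370,-300) at 475 mm. I'll move over there and look.

```bash
python3 -m jog '0 0 0 0 0 2.5 1;0 0 0 -1 -2.5 4 1;0 0 0 -2 -5 5 1;0 0 0 -3 -7.4 5 1;0 0 0 -4 -9.6 5 1'; python3 -m jog '0 0 0 0 0 0 1'
python3 - <<'E'
from h import *
im,p=snap('wrist','w1')
for q in ['handle','flap','chute']:
    print(q,[(np.round(d['box']).astype(int).tolist(),round(d['conf'],2)) for d in spotter.look_for(q,'wrist')][:5])
snap('scene','s1'); print(spotter.look_for('handle','scene'))
a=cv2.imread('pics/w1.png'); b=cv2.resize(cv2.imread('pics/s1.png')[90:270,200:480],(640,411))[:190]
cv2.imwrite('pics/v1.png',np.vstack([a,b]))
E
```

```text
time_s: 2.28
ee_pos: [483.6, -220.8, 339.2]
ee_rot: [179.9, 0.1, 90.0]
force: [0.6, 0.1, -0.0]
gripper_width: 91.2
time_s: 2.4
ee_pos: [482.5, -222.6, 338.7]
ee_rot: [180.0, 0.1, 89.6]
force: [-0.4, 0.7, -0.5]
gripper_width: 91.1
handle [([299, 187, 41, 45], 0.97), ([216, 190, 55, 36], 0.86)]
flap []
chute [([276, 1, 235, 85], 0.84)]
[{'box': [260.5, 131.6, 10.5, 25.1], 'conf': 0.74}, {'box': [278.6, 114.5, 19.6, 23.3], 'conf': 0.64}]
```

View pics/v1.png

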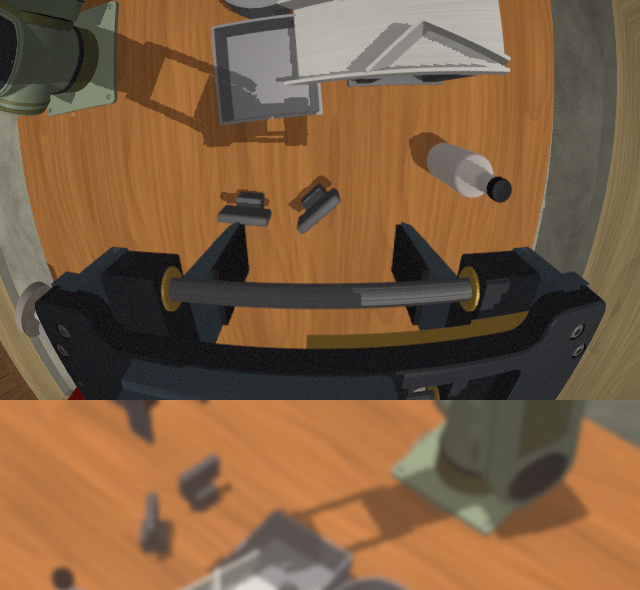

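Only two handle candidates show: wrist pixels (320,208) and (244,208). The right one, (320,208), is farther from the base, so that is the one. I'll fit its pose from silhouettes, with a close crop to check.

```bash
cat > fit.py <<'E'
from h import *
from scipy.optimize import minimize
def box(x0,x1,y0,y1,z0,z1): return np.array([[x,y,z] for x in (x0,x1) for y in (y0,y1) for z in (z0,z1)],float)
HANDLE=[box(-20.5,20.5,-20.5,20.5,0,36),box(-40,40,-8,8,36,84)]
TRAY=[box(-85,85,-55,55,0,8),box(-85,85,-55,-52,0,50),box(-85,85,52,55,0,50),box(82,85,-55,55,0,50),box(-10,10,-55,55,86,110)]
def place(V,q): # q: x,y,yaw(rad),z
    c,s=np.cos(q[2]),np.sin(q[2]); z=q[3] if len(q)>3 else 0
    return np.c_[q[0]+c*V[:,0]-s*V[:,1],q[1]+s*V[:,0]+c*V[:,1],V[:,2]+z]
def mask(parts,q,p,cam,S=4):
    m=np.zeros((400*S,640*S),np.uint8)
    for V in parts:
        h=cv2.convexHull((proj(p,place(V,q),cam)*S).astype(np.int32)); cv2.fillConvexPoly(m,h,1)
    return cv2.resize(m.astype(np.float32),(640,400),interpolation=cv2.INTER_AREA)
def fit(parts,obs,q0s):
    def cost(q): return sum((np.abs(mask(parts,q,p,c)-r).sum())/r.sum() for p,c,r in obs)
    best=min((minimize(cost,q0,method='Nelder-Mead',options=dict(initial_simplex=np.array(q0)+np.array([[0,0,0],[12,0,0],[0,12,0],[0,0,.3]]),xatol=.1,fatol=1e-4)) for q0 in q0s),key=lambda r:r.fun)
    return best.x,best.fun
def traced(q,cam,near):
    ds=[d for d in spotter.trace(q,cam)]
    d=min(ds,key=lambda d:np.hypot(d['box'][0]+d['box'][2]/2-near[0],d['box'][1]+d['box'][3]/2-near[1]))
    return d['region'].astype(np.float32)
def overlay(name,parts,q,p,cam,out,crop,scale):
    o=cv2.imread(name); x,y,w,h=crop
    o=cv2.resize(o[y:y+h,x:x+w],None,fx=scale,fy=scale,interpolation=cv2.INTER_CUBIC)
    for V in parts:
        hh=cv2.convexHull(((proj(p,place(V,q),cam)-[x-.5,y-.5])*scale).astype(np.int32)); cv2.polylines(o,[hh],1,(0,255,0),1)
    cv2.imwrite(out,o); return o
E
python3 - <<'E'
from fit import *
im,pw=snap('wrist','w2'); rw=traced('handle','wrist',(320,208))
ims,ps=snap('side','side2'); rs=traced('handle','side',(375,192))
q0=[[478,-300,a] for a in np.arange(0,3.1,.39)]
for o in ([(pw,'wrist',rw)],[(ps,'side',rs)],[(pw,'wrist',rw),(ps,'side',rs)]):
    q,f=fit(HANDLE,o,q0); print(q.round(1),np.degrees(q[2]).round(1),round(f,3))
a=overlay('pics/w2_full.png',HANDLE,q,pw,'wrist','pics/a.png',(280,170,80,75),5)
b=overlay('pics/side2_full.png',HANDLE,q,ps,'side','pics/b.png',(340,165,80,75),5)
snap('scene','scene2')
c=cv2.resize(cv2.imread('pics/side2_full.png')[140:300,215:365],(400,427),interpolation=cv2.INTER_CUBIC)
d=cv2.resize(cv2.imread('pics/scene2_full.png')[150:270,250:370],(400,400),interpolation=cv2.INTER_CUBIC)
cv2.imwrite('pics/v2.png',np.vstack([np.hstack([a,b])[:375],np.hstack([c[:400],d])])[:800])
E
```

```text
[ 479.6 -295.2    0.8] 44.7 0.093
[ 477.4 -295.     1. ] 59.6 0.205
[ 479.3 -295.3    3.9] 225.6 0.351
```

View pics/v2.png

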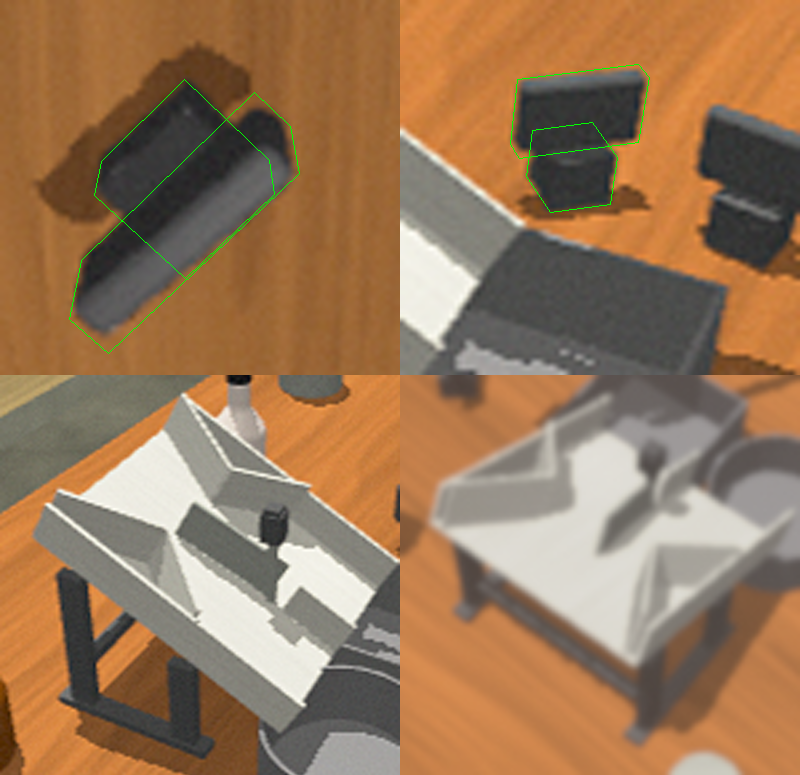

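The fit matches the chosen far handle in both views (yaw 45°). Shaft top pixels are side (317.7,190.6) and scene (325.6,172.5). Next I'll triangulate the shaft and blade tip and grasp the handle.

Run:
```python
from fit import *
from scipy.spatial.transform import Rotation as Ro
def rp(p): R=cv2.Rodrigues(np.array(p['rvec'],float))[0]; return R,np.array(p['tvec'],float).ravel()
s=env.state(); pw=camera_params('wrist'); ps=camera_params('side');pc=camera_params('scene')
R,t=rp(pw); Rt=Ro.from_euler('xyz',s['ee_rot'],degrees=True).as_matrix(); pt=np.array(s['ee_pos'])
print(pt,s['ee_rot'],s['qpos'])
A=R@Rt; b=R@pt+t            # cam = A tool + b
R0=Ro.from_euler('xyz',[180,0,90],degrees=True).as_matrix(); p0=np.array([575.016,0,213.976])
Rw=A@R0.T; p00=dict(K=pw['K'],rvec=cv2.Rodrigues(Rw)[0],tvec=b-Rw@p0)
import pickle; pickle.dump((A,b),open('cam.pkl','wb')); pickle.dump(p00,open('p00.pkl','wb'))
def tri(*o):
    M=np.zeros((3,3));v=np.zeros(3);rs=[]
    for p,u,w,c in o:
        cc,d=ray(p,u,w,c); P=np.eye(3)-np.outer(d,d); M+=P; v+=P@cc; rs.append((P,cc))
    x=np.linalg.solve(M,v); return x.round(1),[np.linalg.norm(P@(x-cc)).round(1) for P,cc in rs]
print('shaft tri',tri((ps,317.7,190.6,'side'),(pc,325.6,172.5,'scene')))
print('shaft z207',onz(ps,317.7,190.6,207,'side').round(1),onz(pc,325.6,172.5,207,'scene').round(1))
print('tip',tri((ps,286.2,188.7,'side'),(p00,362,180,'wrist')))
print('inlet far corner',tri((ps,283.6,148.2,'side'),(pc,(433-400)/3.333+250,150+(515-375)/3.333,'scene')))
# chute hypothesised points in wrist0
w=cv2.imread('pics/wrist0_full.png')
cv2.imwrite('pics/v3.png',cv2.resize(w[150:260,180:380],None,fx=4,fy=4,interpolation=cv2.INTER_CUBIC))
```

```text
[ 484.52122462 -218.58587246  338.26268752] [ 1.79997670e+02 -2.24518686e-03  9.00657020e+01] [-2.55235456e+01  1.13300450e+01  8.16220102e+01  3.03542588e-03
  8.70468129e+01 -2.55894038e+01]
shaft tri (array([512.4,  12.6, 202.1]), [np.float64(1.9), np.float64(1.9)])
shaft z207 [508.6  16.5 207. ] [516.5  16.4 207. ]
tip (array([595.6,  32.5, 190.2]), [np.float64(8.3), np.float64(8.3)])
inlet far corner (array([689.1, -89.5, 212.3]), [np.float64(13.1), np.float64(13.1)])
```

View pics/v3.png

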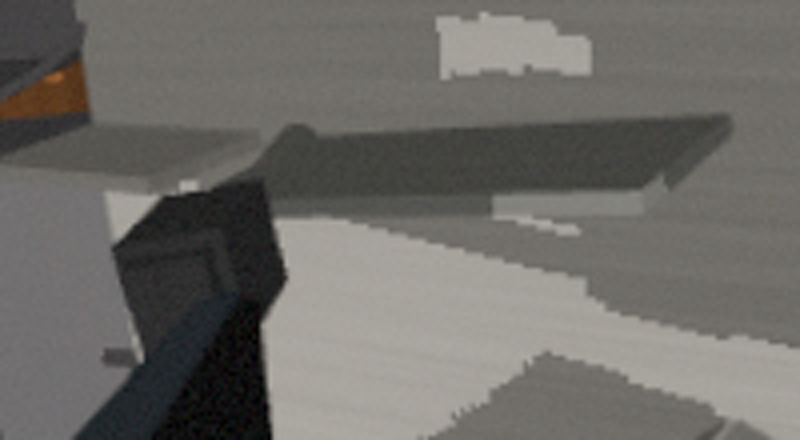

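The crop shows the shaft's stepped top centred near wrist0 pixel (225,220), and the blade's top strip from (249,202) to (342,200).

```bash
python3 - <<'E'
from fit import *
import pickle
p0=pickle.load(open('p00.pkl','rb')); ps=camera_params('side');pc=camera_params('scene')
def tri(*o):
    M=np.zeros((3,3));v=np.zeros(3);rs=[]
    for p,u,w,c in o:
        cc,d=ray(p,u,w,c); P=np.eye(3)-np.outer(d,d); M+=P; v+=P@cc; rs.append((P,cc))
    x=np.linalg.solve(M,v); return x.round(1),[np.linalg.norm(P@(x-cc)).round(1) for P,cc in rs]
print('shaft w0',onz(p0,225,220,207,'wrist').round(1))
print('tri3',tri((ps,317.7,190.6,'side'),(pc,325.6,172.5,'scene'),(p0,225,220,'wrist')))
print('tip',tri((ps,286.2,188.7,'side'),(p0,342.5,200,'wrist')))
for z in (165,180,190): 
    a,b=onz(p0,248.75,202,z,'wrist'),onz(p0,341.3,200.75,z,'wrist'); print(z,a.round(),b.round(),np.degrees(np.arctan2(*(b-a)[1::-1])).round(1))
# inlet edge on the wrist0 image: top corners of walls
for z in (225,231): print([onz(p0,u,v,z,'wrist').round() for u,v in [(475,30),(476,42)]])
E
python3 -m jog '0 0 -2 0 -0.6 -1.5 1;0 0 -4 -0.1 -1.6 -3.5 1;0 0 -6 -0.2 -2.6 -5 1;0 0 -8 -0.2 -2.9 -6.5 1;0 0 -9 -0.2 -2.9 -7.5 1'
```

```text
shaft w0 [515.3  15.9 207. ]
tri3 (array([512.8,  13. , 201.9]), [np.float64(2.4), np.float64(1.3), np.float64(1.1)])
tip (array([590.6,  23.8, 188. ]), [np.float64(0.8), np.float64(0.8)])
165 [521.  14. 165.] [591.  15. 165.] 0.9
180 [525.  19. 180.] [590.  20. 180.] 0.9
190 [528.  22. 190.] [589.  23. 190.] 0.9
[array([660., 132., 225.]), array([660., 125., 225.])]
[array([656., 130., 231.]), array([657., 124., 231.])]
time_s: 3.58
ee_pos: [478.6, -291.8, 148.8]
ee_rot: [-179.9, 0.0, 44.8]
force: [0.2, 0.6, -0.2]
gripper_width: 90.9
```

```bash
python3 -m jog '0 0 0 0 -0.16 -1.6 1;0 0 0 0 -0.16 -3.2 1;0 0 0 0 -0.16 -4.15 1;0 0 0 0 -0.16 -4.15 1;0 0 0 0 -0.16 -4.15 0' 50; python3 -m jog '0 0 0 0 0 0 0;0 0 0 0 0 0 0' 50
```

```text
time_s: 4.2
ee_pos: [480.1, -296.1, 48.1]
ee_rot: [179.9, -0.0, 45.0]
force: [0.3, 0.4, -0.7]
gripper_width: 84.1
time_s: 4.45
ee_pos: [479.7, -296.0, 48.1]
ee_rot: [179.9, -0.0, 45.0]
force: [0.4, 0.2, -0.3]
gripper_width: 64.2
```

```bash
python3 -m jog '0 0 0 0 0 0 0;0 0 0 0 0 0 0;0 0 0 0 0 0 0' 50
```

```text
time_s: 4.82
ee_pos: [479.2, -295.7, 47.1]
ee_rot: [180.0, 0.0, 45.0]
force: [0.6, 0.7, -0.6]
gripper_width: 34.1
```

```bash
python3 -m jog '0 0 0 0 0 0 0;0 0 0 0 0 0 0;0 0 0 0 0 1 0;0 0 0 0 0 3 0;0 0 0 0 0 5 0' 60;  python3 -m jog '0 0 2 0 1 1.5 0;0 0 4 0.3 3 3.2 0;0 0 6 0.7 5 4.8 0;0 0 8 1.1 7 4.8 0;0 0 9.2 1.4 9.2 4.8 0'; python3 -m jog '0 0 0 0 0 0 0;0 0 0 0 0 0 0'
python3 - <<'E'
from h import *
import pickle
s=env.state(); im,p=snap('wrist','w4'); print(s['ee_pos'],s['ee_rot'],s['gripper_width'],s['force']); pickle.dump((p,s),open('w4.pkl','wb'))
print(proj(p,[[514,16,207]],'wrist'))
cv2.imwrite('pics/v4.png',cv2.resize(cv2.imread('pics/w4.png')[0:300,100:580],None,fx=1.66,fy=1.66,interpolation=cv2.INTER_CUBIC))
E
```

```text
time_s: 5.45
ee_pos: [478.7, -295.3, 172.6]
ee_rot: [-179.9, 0.0, 45.0]
force: [0.3, -0.6, -3.6]
gripper_width: 15.7
time_s: 6.08
ee_pos: [514.5, -64.1, 292.4]
ee_rot: [179.9, 0.0, 91.2]
force: [0.6, -0.1, -2.7]
gripper_width: 16.0
time_s: 6.32
ee_pos: [513.9, -65.9, 291.6]
ee_rot: [-179.9, 0.0, 91.0]
force: [-0.4, 0.8, -2.2]
gripper_width: 15.3
[513.90229026 -65.94147078 291.56364709] [-1.79936608e+02  3.80328708e-02  9.10047158e+01] 15.339928197245785 [-0.41173904  0.75269795 -2.17122341]
[[321.78604209 108.28343783]]
```

View pics/v4.png

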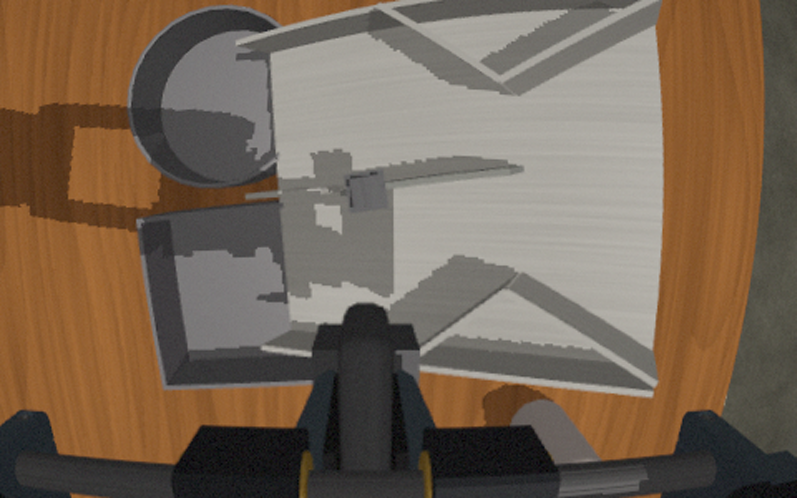

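The view shows the handle held. The shaft top is at full-frame pixel (321.7,114.5), the blade tip at (414.5,101.8), and the blade and chute are yawed a few degrees.

Run:
```python
from fit import *
import pickle
from scipy.optimize import least_squares
p,s=pickle.load(open('w4.pkl','rb'))
f=lambda u,v:(100+u/1.66,v/1.66)
S=onz(p,*f(368,190),207,'wrist'); print('shaft',S.round(1))
for z in (172,190):
    a,b=[onz(p,*f(*k),z,'wrist') for k in [(388,184),(522,169)]]; print('blade',z,a.round(1),b.round(1),np.degrees(np.arctan2(*(b-a)[1::-1])).round(1), np.linalg.norm(b[:2]-S[:2]).round())
c=[onz(p,*f(*k),207,'wrist') for k in [(348,173),(383,170),(387,207),(352,210)]]
print('shaft sides yaw',[np.degrees(np.arctan2(*(b-a)[1::-1])).round(1) for a,b in [(c[0],c[1]),(c[3],c[2]),(c[3],c[0]),(c[2],c[1])]],np.mean(c,0).round(1))
h=40
pts=np.array([[153,55,201],[153,-55,201],[58,0,207],[232,110,231],[232,-110,231],[0,110,113],[0,-110,113]],float)
uv=np.array([f(*k) for k in [(519,92),(518,275),(368,190),(660,5),(655,385),(240,44),(265,348)]])
r=least_squares(lambda q:(proj(p,place(pts,[q[0],q[1],q[2]]),'wrist')-uv).ravel(),[456,10,0.08],loss='soft_l1')
print(r.x.round(3),np.degrees(r.x[2]).round(2),r.fun.reshape(-1,2).round(1).tolist())
print('tubs',onz(p,*f(207,95),70,'wrist').round())
```

```text
shaft [514.   10.9 207. ]
blade 172 [525.2  13.6 172. ] [601.6  26.2 172. ] 9.3 89.0
blade 190 [524.4  13.9 190. ] [596.1  25.7 190. ] 9.3 83.0
shaft sides yaw [np.float64(6.0), np.float64(6.0), np.float64(96.9), np.float64(97.3)] [513.8  11.  207. ]
[4.37494e+02 5.31200e+00 7.60000e-02] 4.36 [[-4.5, -7.3], [-0.7, 8.2], [-23.1, 1.2], [2.0, -13.7], [2.7, 4.9], [2.7, -2.9], [3.3, -0.1]]
tubs [390.  84.  70.]
```

```bash
python3 -m jog '0 0 0.6 0 1.5 0 0;0 0 1.3 0 3.08 0 0;0 0 1.3 0 3.08 -0.7 0;0 0 1.3 0 3.08 -1.1 0;0 0 1.3 0 3.08 -1.1 0'
python3 - <<'E'
from fit import *
import pickle
from scipy.optimize import least_squares
s=env.state(); print(s['ee_pos'],s['ee_rot'],s['force'])
p,_=pickle.load(open('w4.pkl','rb'))
f=lambda u,v:(100+u/1.66,v/1.66)
pts=np.array([[130.3,55,195.5],[130.3,-55,195.5],[58,0,207],[214,110,227],[214,-110,227],[-18,110,108.6],[-18,-110,108.6]],float)
uv=np.array([f(*k) for k in [(519,92),(518,275),(368,190),(660,5),(655,385),(240,44),(265,348)]])
r=least_squares(lambda q:(proj(p,place(pts,q),'wrist')-uv).ravel(),[456,10,0.08],loss='soft_l1')
print(r.x.round(3),np.degrees(r.x[2]).round(2),r.fun.reshape(-1,2).round(1).tolist())
a=[]
for cam in ('side','scene'):
    im,pp=snap(cam,'x5'+cam); u,v=proj(pp,[[514,12,207]],cam)[0]; x,y=int(u)-40,int(v)-38; 
    o=cv2.imread(f'pics/x5{cam}_full.png')[y:y+75,x:x+80]; o=cv2.resize(o,None,fx=5,fy=5,interpolation=cv2.INTER_CUBIC)
    cv2.circle(o,(int((u-x+.5)*5),int((v-y+.5)*5)),3,(0,0,255),1)
    for z in (181,207,):
        q=proj(pp,place(box(-7.5,7.5,-7.5,7.5,207,207)if z==207 else box(-20.5,20.5,-20.5,20.5,211,211),[514,12,.13]),cam)
        cv2.polylines(o,[cv2.convexHull(((q-[x-.5,y-.5])*5).astype(np.int32))],1,(0,255,0),1)
    a.append(o)
cv2.imwrite('pics/v5.png',np.hstack(a))
E
```

```text
time_s: 7.0
ee_pos: [513.7, 10.2, 263.6]
ee_rot: [-179.9, -0.0, 97.4]
force: [0.3, -0.1, -2.0]
gripper_width: 16.1
[513.73420777  10.19602642 263.62955505] [-1.79875223e+02 -7.37387437e-03  9.73830720e+01] [ 0.3391173  -0.12440554 -2.02580471]
[4.5614e+02 5.5310e+00 7.6000e-02] 4.37 [[-10.6, -5.1], [-6.7, 8.3], [-0.1, 1.2], [0.4, -11.0], [1.0, 4.3], [4.1, -1.1], [4.5, -0.4]]
```

View pics/v5.png

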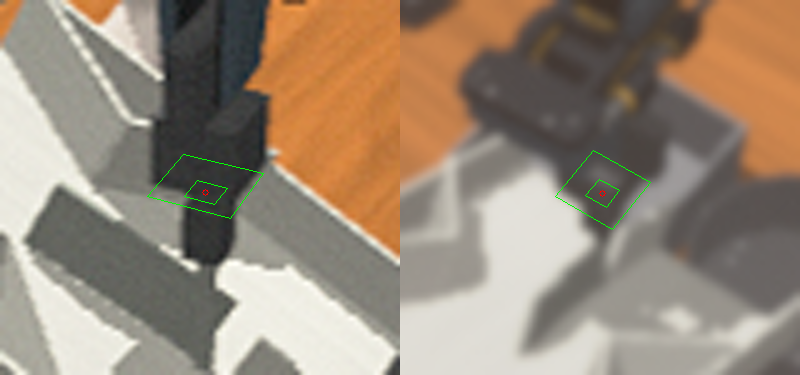

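The hub and shaft line up in both views (centred near columns 209 and 606 of the crop), so I'm lowering it.

```bash
python3 -m jog '0 0 0 0 0 -0.25 0;0 0 0 0 0 -0.5 0;0 0 0 0 0 -0.6 0;0 0 0 0 0 -0.6 0'
```

```text
time_s: 7.6
ee_pos: [514.1, 11.4, 249.3]
ee_rot: [-180.0, -0.0, 97.5]
force: [0.3, 0.8, -1.8]
gripper_width: 15.4
```

```bash
python3 -m jog '0 0 0 0 0 -0.15 0;0 0 0 0 0 -0.3 0;0 0 0 0 0 -0.3 0'
```

```text
time_s: 7.98
ee_pos: [513.9, 11.4, 241.4]
ee_rot: [-179.9, -0.0, 97.5]
force: [-1.2, -0.2, -2.1]
gripper_width: 15.8
```

```bash
python3 -m jog '0 0 0 0 0 -0.2 0;0 0 0 0 0 -0.4 0;0 0 0 0 0 -0.52 0;0 0 0 0 0 -0.52 0'
```

```text
time_s: 8.48
ee_pos: [513.9, 11.3, 228.4]
ee_rot: [-179.9, -0.0, 97.5]
force: [-1.2, 0.1, -3.1]
gripper_width: 15.9
```

```bash
python3 -m jog '0 0 0 0 0 -0.08 0;0 0 0 0 0 -0.12 0;0 0 0 0 0 -0.12 0'
```

```text
time_s: 8.85
ee_pos: [513.9, 11.3, 226.0]
ee_rot: [-180.0, -0.0, 97.5]
force: [-3.3, -0.5, -1.7]
gripper_width: 15.8
```

```bash
python3 -m jog '0 0 -1.6 0 0 -0.03 0;0 0 -3.2 0 0 -0.03 0;0 0 -4.8 0 0 -0.03 0;0 0 -6.4 0 0 -0.03 0;0 0 -8 0 0 -0.03 0';python3 -m jog '0 0 -0.4 0 0 0 0;0 0 -0.8 0 0 0 0'; python3 -c "
from h import *; s=env.state(); print(s['torque'],s['force'])"
```

```text
time_s: 9.48
ee_pos: [512.7, 11.1, 225.9]
ee_rot: [-179.9, 0.1, 57.3]
force: [-7.7, -1.6, 4.7]
gripper_width: 15.8
time_s: 9.72
ee_pos: [512.7, 11.1, 225.9]
ee_rot: [-179.9, 0.1, 53.5]
force: [-6.8, -0.5, 3.7]
gripper_width: 15.8
[-0.1156837   1.60849834  0.29957876] [-6.82639024 -0.46307518  3.65110647]
```

```bash
python3 -m jog '0 0 -0.4 0 0 0 0;0 0 -0.8 0 0 0 0'; python3 -c "
from h import *; s=env.state(); print(s['torque'],s['force'])"
```

```text
time_s: 9.98
ee_pos: [512.7, 11.1, 225.9]
ee_rot: [-179.9, 0.1, 49.5]
force: [-7.3, -1.5, 3.7]
gripper_width: 15.9
[-0.09256875  1.60411543  0.25594152] [-7.30132679 -1.45603781  3.71346596]
```

```bash
python3 -m jog '0 0 -0.4 0 0 0 0;0 0 -0.8 0 0 0 0'; python3 -c "
from h import *; s=env.state(); print(s['torque'],s['force'])"
```

```text
time_s: 10.22
ee_pos: [512.7, 11.1, 225.9]
ee_rot: [-179.9, 0.1, 45.5]
force: [-6.2, -0.1, 4.5]
gripper_width: 15.6
[-0.06580685  1.63189877  0.75655   ] [-6.2325991  -0.05006489  4.47666521]
```

```bash
python3 -m jog '0 0 -0.4 0 0 0 0;0 0 -0.4 0 0 0 0'; python3 -c "
from h import *; s=env.state(); print(s['torque'],s['force'])"
```

```text
time_s: 10.48
ee_pos: [512.7, 11.2, 225.9]
ee_rot: [-179.9, 0.2, 43.7]
force: [-6.4, -0.6, 4.6]
gripper_width: 16.0
[-0.15277149  1.60017208  1.25888869] [-6.41592749 -0.63869392  4.60156936]
```

```bash
python3 -m jog '0 0 0.5 0 0 0 0;0 0 0.5 0 0 0 0;0 0 0.5 0 0 0 0.4;0 0 0.5 0 0 0 0.6;0 0 0.5 0 0 0 0.6'; python3 -m jog '0 0 0 0 0 0.5 0.6;0 0 0 0 0 2.5 0.6;0 0 0 0 0 4.5 1'
python3 - <<'E'
from h import *
ims,ps=snap('side','side6')
# tray fit & crop
print([(np.round(d['box']).tolist(),round(d['conf'],2)) for d in spotter.look_for('tray','side')][:3])
c=cv2.resize(cv2.imread('pics/side6_full.png')[135:400,100:400],(793,700),interpolation=cv2.INTER_CUBIC)
cv2.imwrite('pics/v6.png',c[:600])
snap('scene','scene6')
E
```

```text
time_s: 11.1
ee_pos: [515.0, 11.4, 225.5]
ee_rot: [179.9, -0.1, 46.0]
force: [0.3, -0.6, -0.9]
gripper_width: 43.1
time_s: 11.48
ee_pos: [514.3, 11.3, 339.8]
ee_rot: [180.0, -0.0, 46.0]
force: [0.7, -0.1, 1.3]
gripper_width: 61.8
[([191.0, 299.0, 96.0, 101.0], 0.55), ([301.0, 189.0, 21.0, 36.0], 0.48)]
```

View pics/v6.png

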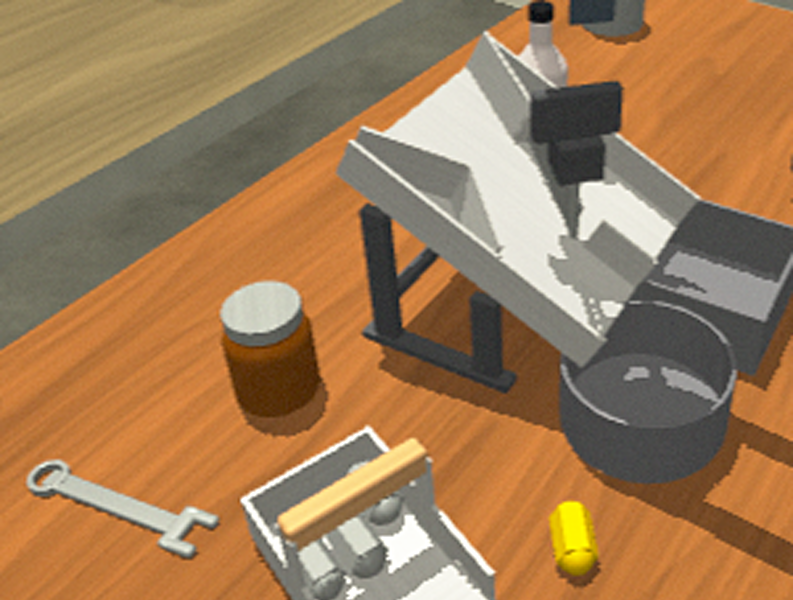

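The side view shows the handle home on the shaft, with the flap swung to the -y side so the left exit to the round tub is open. On to the tray.

```bash
python3 -m jog '0 0 1 -0.3 2 0 1;0 0 2 -0.7 4.5 0 1;0 0 3 -1.1 7 0 1;0 0 4 -1.5 9 0 1;0 0 4.5 -1.8 10 0 1'; python3 -m jog '0 0 0 0 0 0 1;0 0 0 0 0 0 1'
python3 - <<'E'
from fit import *
s=env.state(); print(s['ee_pos'],s['ee_rot'])
im,pw=snap('wrist','w7'); 
ds=spotter.trace('tray','wrist'); print([(np.round(d['box']).tolist(),round(d['conf'],2)) for d in ds])
rw=ds[0]['region'].astype(np.float32)
snap('scene','scene7'); pc=camera_params('scene'); rc=traced('tray','scene',(406,260))
snap('side','side7'); ps=camera_params('side'); rs=traced('tray','side',(240,345))
kern=np.ones((5,5),np.uint8); 
print([(np.round(d['box']).tolist(),round(d['conf'],2)) for d in spotter.look_for('spacer0','side')])
hull=[np.vstack(TRAY[:4]),TRAY[4]]
for o in ([(pw,'wrist',rw)],[(pc,'scene',rc)],[(ps,'side',rs)]):
    q,f=fit(TRAY[:4]+[TRAY[4]],o,[[498,336,-.37],[498,336,-.3]]); print(q.round(2),np.degrees(q[2]).round(1),round(f,3))
    if o[0][1]=='wrist': overlay('pics/w7_full.png',TRAY,q,pw,'wrist','pics/v7.png',(100,0,480,300),1.6)
E
```

```text
time_s: 12.25
ee_pos: [468.0, 263.6, 336.4]
ee_rot: [-179.9, 0.1, 68.7]
force: [0.4, 0.1, -0.3]
gripper_width: 91.2
time_s: 12.5
ee_pos: [469.2, 260.5, 337.2]
ee_rot: [-180.0, 0.1, 68.5]
force: [0.0, -0.7, 0.2]
gripper_width: 91.1
[469.22338881 260.52854006 337.22956584] [-1.79988455e+02  8.08135825e-02  6.84542856e+01]
[([329.0, 120.0, 41.0, 18.0], 0.65), ([262.0, 67.0, 118.0, 82.0], 0.59), ([325.0, 76.0, 26.0, 20.0], 0.42)]
[([224.0, 333.0, 22.0, 20.0], 0.89), ([212.0, 338.0, 22.0, 25.0], 0.84), ([232.0, 309.0, 20.0, 24.0], 0.64), ([308.0, 326.0, 21.0, 31.0], 0.63), ([189.0, 299.0, 97.0, 101.0], 0.17)]
[4.6653e+02 3.1861e+02 1.2000e-01] 6.9 12.108
[ 4.9799e+02  3.4025e+02 -3.3000e-01] -18.8 0.421
[ 5.0001e+02  3.3233e+02 -3.3000e-01] -19.1 0.193
```

View pics/v7.png

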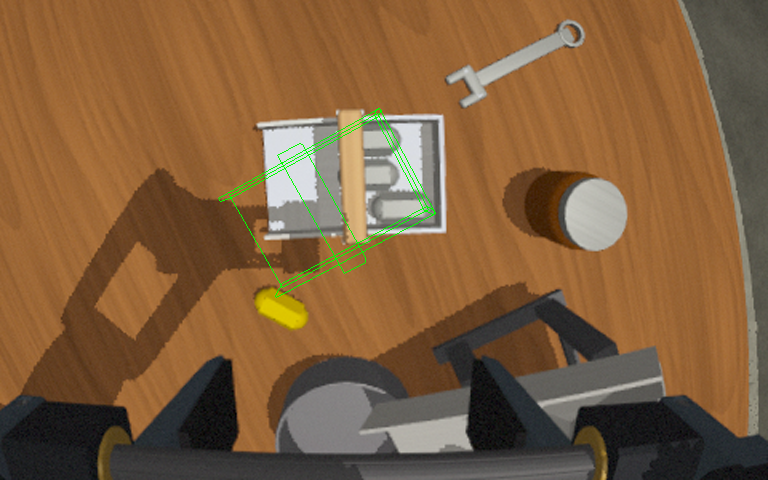

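The tray's mouth faces left, toward the robot's -x side, and all three spacers are inside. That overlay used a wrong (bar) region, so I'll take the bar ends (351,110) and (354,242) directly.

Run:
```python
from fit import *
pw=camera_params('wrist')
f=lambda u,v:(100+u/1.6,v/1.6)
a,b=[onz(pw,*f(*k),110,'wrist') for k in [(351,110),(354,242)]]
print('bar',a.round(),b.round(),((a+b)/2).round(1),np.linalg.norm(a-b).round(),np.degrees(np.arctan2(*(a-b)[1::-1])).round(1)-90)
for k in [((258,125),(443,115)),((265,238),(445,233))]:
    a,b=[onz(pw,*f(*j),50,'wrist') for j in k]; print(a.round(),b.round(),np.degrees(np.arctan2(*(b-a)[1::-1])).round(1),np.linalg.norm(a-b).round())
```

```text
bar [518. 384. 110.] [481. 284. 110.] [499.2 334.1 110. ] 106.0 -20.200000000000003
[437. 411.  50.] [597. 358.  50.] -18.4 169.0
[402. 311.  50.] [561. 253.  50.] -19.9 169.0
```

```bash
python3 -m jog '0 0 0.2 0.6 1.5 -1 1;0 0 0.4 1.2 2.93 -3.2 1;0 0 0.4 1.2 2.93 -5.5 1;0 0 0.4 1.2 2.93 -7.8 1;0 0 0.4 1.2 2.93 -9.6 1'; python3 -m jog '0 0 0 0 0 -0.73 1;0 0 0 0 0 -0.73 0.6;0 0 0 0 0 -0.73 0;0 0 0 0 0 -0.73 0;0 0 0 0 0 -0.73 0' 60; python3 -m jog '0 0 0 0 0 0 0;0 0 0 0 0 0 0;0 0 0 0 0 0 0'
```

```text
time_s: 13.48
ee_pos: [498.6, 333.9, 95.3]
ee_rot: [-179.9, 0.1, 70.5]
force: [0.2, -0.3, -0.4]
gripper_width: 91.3
time_s: 14.1
ee_pos: [499.7, 334.8, 80.6]
ee_rot: [179.9, -0.1, 70.5]
force: [0.4, -0.5, 0.1]
gripper_width: 54.4
time_s: 14.48
ee_pos: [499.2, 334.6, 79.5]
ee_rot: [180.0, 0.0, 70.5]
force: [-0.1, -0.5, -0.6]
gripper_width: 23.9
```

```bash
python3 -m jog '0 0 0 0 0 0 0;0 0 0 0 0 0.6 0;0 0 0 0 0 2 0;0 0 0 0 0 4 0;0 0 0 0 0 6 0' 60; python3 -m jog '0 0 0.5 0.6 -0.6 1.5 0;0 0 1.3 1.8 -2.2 3.5 0;0 0 2.2 3.4 -4.4 5 0;0 0 3.1 5 -6.6 5.6 0;0 0 4 6.6 -8.8 5.6 0'; python3 -m jog '0 0 0.5 1.2 -2 0 0;0 0 0.8 2 -3.55 0 0;0 0 0.8 2 -3.55 0 0;0 0 0.8 2 -3.55 0 0;0 0 0.8 2 -3.55 0 0'
```

```text
time_s: 15.1
ee_pos: [498.6, 334.0, 230.2]
ee_rot: [-179.9, 0.1, 70.5]
force: [0.9, 0.7, -7.4]
gripper_width: 19.7
time_s: 15.72
ee_pos: [645.0, 140.5, 367.8]
ee_rot: [179.9, -0.0, 90.7]
force: [0.4, 1.4, -7.3]
gripper_width: 19.4
time_s: 16.35
ee_pos: [693.7, 54.3, 366.5]
ee_rot: [-180.0, -0.0, 94.6]
force: [0.1, -0.4, -6.9]
gripper_width: 19.5
```

```bash
python3 -m jog '0.1 -1.3 0 0.4 -0.6 0 0;0.2 -2.6 0 0.8 -1.15 -0.5 0;0.31 -4 0 0.8 -1.15 -1.3 0;0.31 -4 0 0.8 -1.15 -2 0;0.31 -4 0 0.8 -1.15 -2 0'
python3 - <<'E'
from fit import *
s=env.state(); print(s['ee_pos'],s['ee_rot'],s['force'])
a=[]
for cam,crop in (('side',(205,90,200,200)),('scene',(240,120,200,200))):
    snap(cam,'y'+cam); x,y,w,h=crop; a.append(cv2.resize(cv2.imread(f'pics/y{cam}_full.png')[y:y+h,x:x+w],(400,400),interpolation=cv2.INTER_CUBIC))
cv2.imwrite('pics/v8.png',np.hstack(a))
E
```

```text
time_s: 16.98
ee_pos: [711.8, 25.5, 314.5]
ee_rot: [160.3, 0.0, 94.6]
force: [0.3, -0.4, -7.3]
gripper_width: 19.5
[711.84524018  25.50172953 314.47220626] [1.60277849e+02 3.31848273e-03 9.45827198e+01] [ 0.25272986 -0.39158649 -7.2509527 ]
```

View pics/v8.png

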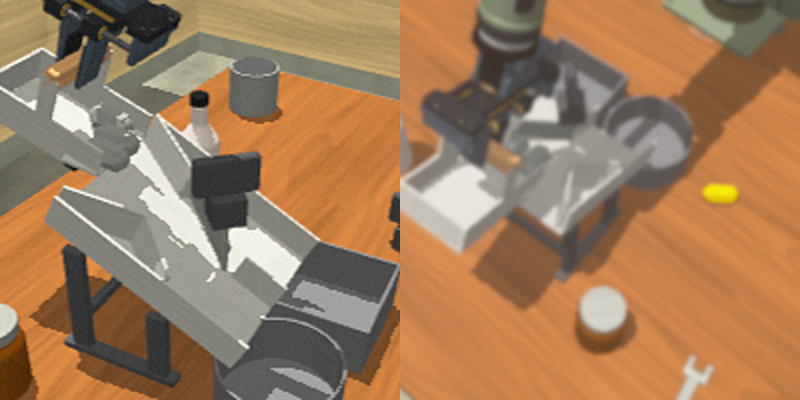

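The spacers have slid down to the mouth and rest on its ramp. The tray is lined up above the inlet, so I'll tip it further about the lip.

```bash
python3 -m jog '0 0 0 0 -0.02 -0.36 0;0.05 -0.7 0 -0.18 -0.03 -0.36 0;0.1 -1.4 0 -0.36 -0.04 -0.36 0;0.15 -2 0 -0.54 -0.05 -0.36 0;0.2 -2.6 0 -0.7 -0.06 -0.36 0'; python3 -m jog '0.05 -0.7 0 -0.22 -0.02 0.01 0;0.1 -1.4 0 -0.44 -0.04 0.02 0;0.15 -2 0 -0.65 -0.05 0.03 0;0.2 -2.6 0 -0.86 -0.07 0.04 0;0.2 -2.6 0 -0.86 -0.07 0.04 0'; python3 -m jog '0 0 0 0 0 0 0;0 0 0 0 0 0 0;0 0 0 0 0 0 0;0 0 0 0 0 0 0;0 0 0 0 0 0 0'
python3 - <<'E'
from fit import *
s=env.state(); print(s['ee_pos'],s['ee_rot'],s['force'])
a=[]
for cam,crop in (('side',(205,110,200,200)),('scene',(240,120,200,200))):
    snap(cam,'z'+cam); x,y,w,h=crop; a.append(cv2.resize(cv2.imread(f'pics/z{cam}_full.png')[y:y+h,x:x+w],(400,400),interpolation=cv2.INTER_CUBIC))
    print(cam,[(np.round(d['box']).tolist(),round(d['conf'],2)) for d in spotter.look_for('spacer0',cam)])
cv2.imwrite('pics/v9.png',np.hstack(a))
E
```

```text
time_s: 17.7
ee_pos: [697.1, 23.0, 308.8]
ee_rot: [146.7, 0.1, 94.5]
force: [-0.1, 0.1, -4.2]
gripper_width: 19.9
time_s: 18.32
ee_pos: [674.2, 21.3, 308.2]
ee_rot: [134.0, 0.0, 94.5]
force: [-0.1, 0.4, -4.1]
gripper_width: 19.7
time_s: 18.95
ee_pos: [675.4, 21.2, 308.5]
ee_rot: [133.9, 0.1, 94.5]
force: [-0.3, 0.8, -4.5]
gripper_width: 19.9
[675.35801984  21.215657   308.46929758] [1.33870332e+02 6.38272354e-02 9.44779514e+01] [-0.30497912  0.79456491 -4.53345731]
side [([309.0, 327.0, 19.0, 28.0], 0.95), ([346.0, 284.0, 15.0, 14.0], 0.63), ([344.0, 266.0, 12.0, 21.0], 0.62), ([357.0, 278.0, 14.0, 15.0], 0.55), ([338.0, 210.0, 67.0, 68.0], 0.19)]
scene [([394.0, 214.0, 17.0, 9.0], 0.46), ([320.0, 167.0, 14.0, 16.0], 0.32)]
```

View pics/v9.png

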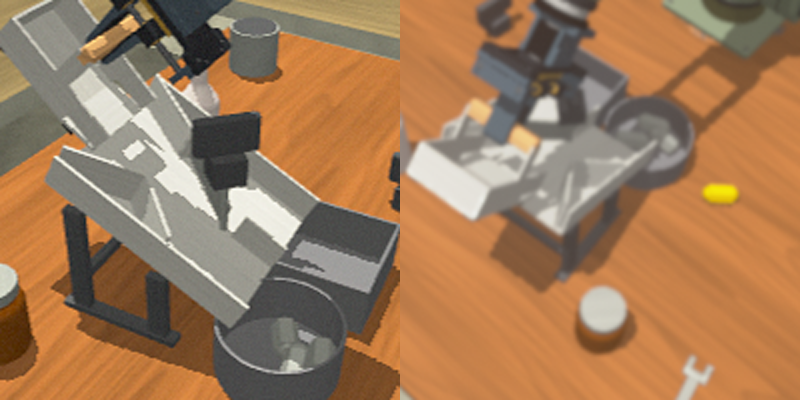

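All three spacers lie in the round tub (side pixels ~(346,284), (344,266), (357,278)), and the wrist force of about 4 N matches the empty tray. Now I'll return the tray to its old spot.

```bash
python3 -m jog '0 0 0 0 0 1.2 0;0 0 0 0 0 2.6 0;-0.15 1.8 0 0 0 3.4 0;-0.3 3.6 0 0 0.6 3.4 0;-0.42 5.5 0 0 1.8 3.4 0'; python3 -m jog '-0.14 1.8 0 -0.5 2 0 0;-0.29 3.7 0 -1.2 4 0 0;-0.29 3.7 0 -2.2 6.2 0 0;-0.29 3.7 0 -3.2 8.2 0 0;-0.29 3.7 0 -4.2 10.2 0 0'
```

```text
time_s: 19.77
ee_pos: [675.8, 65.7, 396.2]
ee_rot: [161.4, 0.0, 94.4]
force: [1.8, 0.5, -4.3]
gripper_width: 19.6
time_s: 20.4
ee_pos: [570.9, 323.7, 393.6]
ee_rot: [179.8, -0.1, 94.5]
force: [-0.1, 0.4, -4.4]
gripper_width: 19.6
```

```bash
python3 -m jog '0 0 -1.6 -1 0.2 -1 0;0 0 -3.2 -2 0.4 -3 0;0 0 -4.8 -2.86 0.4 -5 0;0 0 -4.8 -2.86 0.4 -7.2 0;0 0 -4.8 -2.86 0.4 -9.4 0'; python3 -m jog '0 0 0 0 0 -1 0;0 0 0 0 0 -1.4 0;0 0 0 0 0 -1.4 0'; python3 -c "
from h import *; print(env.state()['ee_pos'],env.state()['force'])"
```

```text
time_s: 21.02
ee_pos: [500.0, 332.4, 157.9]
ee_rot: [179.8, -0.3, 70.5]
force: [0.7, 1.0, -4.5]
gripper_width: 19.8
time_s: 21.4
ee_pos: [499.7, 331.8, 124.0]
ee_rot: [179.9, -0.1, 70.5]
force: [-0.2, 0.4, -3.3]
gripper_width: 19.8
[499.68508351 331.80723767 123.9517761 ] [-0.20897116  0.39459184 -3.25976593]
```

Nominal floor contact is at TCP z of about 79.5. I'll lower to 81 first, then in small steps.

```bash
python3 -m jog '0 0 0 0 0 -0.7 0;0 0 0 0 0 -1.3 0;0 0 0 0 0 -1.6 0;0 0 0 0 0 -1.68 0;0 0 0 0 0 -1.68 0'; python3 -m jog '0 0 0 0 0 -0.06 0;0 0 0 0 0 -0.06 0'
```

```text
time_s: 22.02
ee_pos: [499.1, 331.4, 81.9]
ee_rot: [180.0, -0.0, 70.5]
force: [-0.4, -0.1, -3.4]
gripper_width: 19.9
time_s: 22.28
ee_pos: [498.9, 331.2, 80.2]
ee_rot: [180.0, -0.0, 70.5]
force: [-0.1, -0.3, -3.9]
gripper_width: 19.7
```

```bash
python3 -m jog '0 0 0 0 0 -0.05 0;0 0 0 0 0 -0.05 0'; python3 -m jog '0 0 0 0 0 -0.04 0;0 0 0 0 0 -0.04 0'
```

```text
time_s: 22.52
ee_pos: [499.2, 331.4, 79.6]
ee_rot: [180.0, -0.1, 70.5]
force: [0.2, -0.5, 1.7]
gripper_width: 19.6
time_s: 22.78
ee_pos: [499.2, 331.5, 79.5]
ee_rot: [179.9, -0.1, 70.5]
force: [-0.3, -1.0, 8.2]
gripper_width: 19.6
```

Seated. Releasing and withdrawing straight up.

```bash
python3 -m jog '0 0 0 0 0 0 0.5;0 0 0 0 0 0 1;0 0 0 0 0 0 1;0 0 0 0 0 0 1;0 0 0 0 0 0 1'; python3 -m jog '0 0 0 0 0 0 1;0 0 0 0 0 1 1;0 0 0 0 0 3 1;0 0 0 0 0 5 1;0 0 0 0 0 7.5 1'; python3 -m jog '0 0 0 0 0 1 1;0 0 0 -1.5 0 1 1;0 0 0 -1.5 0 1 1'
python3 - <<'E'
from fit import *
s=env.state(); print(s['time_s'],s['ee_pos'],s['force'])
a=[]
for cam,crop in (('side',(100,130,320,270)),('scene',(210,110,250,250))):
    snap(cam,'f'+cam); x,y,w,h=crop; a.append(cv2.resize(cv2.imread(f'pics/f{cam}_full.png')[y:y+h,x:x+w],(int(w*400/h*1.0),400),interpolation=cv2.INTER_CUBIC)[:,:400])
cv2.imwrite('pics/v10.png',np.hstack(a))
E
```

```text
time_s: 23.4
ee_pos: [498.8, 331.2, 77.7]
ee_rot: [180.0, 0.0, 70.5]
force: [-0.3, 0.1, -0.1]
gripper_width: 66.8
time_s: 24.02
ee_pos: [498.2, 330.8, 266.0]
ee_rot: [-179.9, 0.1, 70.5]
force: [0.2, 0.4, 1.0]
gripper_width: 91.3
time_s: 24.4
ee_pos: [459.7, 331.1, 291.1]
ee_rot: [180.0, -0.0, 70.6]
force: [0.3, -0.4, 0.1]
gripper_width: 91.3
24.4 [459.66666608 331.14286922 291.1418571 ] [ 0.29450786 -0.38502514  0.09029151]
```

The viewer's picture limit is reached, so I'll do the last check with numbers.

Run:
```python
from fit import *
for cam in ('side','scene'):
    grab_frame(cam)
    for q in ['tray','handle','spacer0','round_tub','jar','bottle','wrench']:
        print(cam,q,[(np.round(d['box']).astype(int).tolist(),round(d['conf'],2)) for d in spotter.look_for(q,cam)][:5])
print(env.state()['time_s'])
```

```text
side tray [([193, 295, 96, 105], 0.68)]
side handle [([397, 191, 28, 27], 0.8)]
side spacer0 [([308, 327, 21, 31], 0.92), ([342, 268, 9, 20], 0.74), ([347, 283, 12, 11], 0.55), ([362, 279, 8, 12], 0.41), ([299, 167, 37, 42], 0.26)]
side round_tub [([311, 248, 67, 68], 0.58)]
side jar [([181, 242, 41, 49], 0.6), ([300, 188, 23, 39], 0.45)]
side bottle [([299, 132, 15, 36], 0.86), ([311, 249, 67, 67], 0.48)]
side wrench [([113, 310, 69, 36], 0.87)]
scene tray [([373, 232, 62, 55], 0.57)]
scene handle [([321, 150, 11, 32], 0.71)]
scene spacer0 [([359, 176, 16, 10], 0.61), ([366, 184, 13, 12], 0.41)]
scene round_tub [([342, 170, 48, 47], 0.93)]
scene jar [([326, 264, 29, 32], 0.89), ([363, 299, 36, 52], 0.56)]
scene bottle [([221, 164, 27, 47], 0.93)]
scene wrench [([361, 299, 36, 49], 0.74)]
25.3
```

```bash
python3 -c "
from workcell import env; print(env.job_done())"
```

```text
the job is handed in; nothing more can be done
None
```

The job is handed in after about 25 s of robot time. All three steel spacers are in the round tub, and the empty tray stands upright at its old spot.

- **Handle and flap:** I picked the handle farthest from the base and lowered it fully onto the shaft. I turned it until the moment at the wrist rose from about 0.26 to 1.26 N m, which I took as the stop. The flap now leads to the left exit, over the round tub. The handle was left on the shaft.
- **Pouring:** I poured at the inlet with the tray tipped about 46°. The picture afterwards showed all three spacers in the round tub, and the wrist force had dropped to about the weight of the empty tray.
- **Last checks:**
  - The side camera's detector found three spacers inside the tub. The scene camera's found only two there, because the view was partly hidden.
  - The tray, bottle, jar and wrench were at their starting pixels, to within the detector's scatter.
  - The scene detector also found the handle at the shaft. The side detector reported only the look-alike, plus a low-confidence "spacer" at the handle's place.
- **Check that failed:** my final picture could not be viewed because the 12-picture limit was reached. The end state therefore rests on detector boxes and force readings.

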